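# Free the ratchet pawl of the imaging stand and lower its head

## Task

Pick up the rod from the steel tray and flick it up under the tail of the pawl on the imaging stand, until the pawl swings over and stays thrown back; touch the pawl with the rod only, never with the gripper. Lay the rod flat in the tray again, and press the imaging head gently all the way down to its stop. Leave the timer, the amber bottle, the specimen jar and the slide box where they are.

Things in the scene. Friction and masses are not known exactly. Their poses are not given: they have to be found in the camera images.
- stand: Imaging stand, fixed: white base plate 240 x 160 x 16 mm (x -140 to +100 mm), upright aluminium mast 40 x 40 mm at x +50 mm, y 0, 282 mm high. Origin on the bench under the stand. x points from the head to the mast (away from the robot at yaw 0), y left seen from the robot, z up. The head is on the -x side of the mast, the toothed bar and pawl on its -y side.
- head (a joint): Height of the imaging head, a vertical slide on the mast: 0 is the top, it grows as the head goes down, 0.070 m is the lower stop. Friction of about 13 N keeps the 0.8 to 1 kg head where it is left, so it takes about 3 to 8 N from above to push it down. While the pawl is engaged it stops the head within 0.012 m.
- head_pad (a point): Centre of the top face of the black round press pad (44 mm across, 12 mm high) on top of the white round imaging head (72 mm across); at stand x -70 mm, y 0; 187 mm above the bench at joint 0, 117 mm at the lower stop. The head's grey arm, 36 mm wide, leads from it to the mast, with its top 27 mm below the pad's top.
- pawl (a joint): Angle of the dark steel pawl about its pivot pin, which lies along the stand's x axis: 0 is engaged in the toothed bar with the tail level, it grows as the tail is lifted; the tail stands upright at 1.57, from about 1.75 on it falls over by its own weight towards the mast, to its stop at 2.2, and stays there; let go sooner it falls back. No spring; lifting it takes about 1 to 2 N at the tail.
- pawl_pivot (a point): Pivot of the pawl, fixed on the stand at x +12 mm, y -52 mm, 225 mm above the bench, in the middle of the tail's width. The pivot hub is 18 mm across.
- pawl_tail (a point): Middle of the underside of the pawl's tail, 36 mm from the pivot (turns with the pawl). The tail is a bar 16 mm wide (stand's x) and 8 mm thick that points to the stand's -y at joint 0 and ends, 65 mm out, in a round lump 20 mm across, 20 mm long. Its bare underside runs from 10 to 54 mm from the pivot. Below it and in front (-x) all is free. The hook hangs 28 mm farther to +x, 42 mm below the pivot.
- rod: Loose rod, about 60 g: a square black plastic handle 90 x 16 x 16 mm with a round steel rod 7 mm thick sticking out 130 mm from its +x end. Origin: centre of the handle; x along the rod towards its tip. Centre of mass in the handle, about 33 mm from the origin towards the tip. It starts lying flat in the tray.
- rod_tip (a point): Tip of the steel rod, on its axis, 175 mm from the handle's centre.
- tray: Open steel tray, fixed to the bench, 270 (x) x 150 (y) x 12 mm high, walls 4 mm, floor 4 mm thick. Origin: under its centre, on the bench.
- timer: Bystander: white digital timer 30 x 70 x 60 mm; origin under its centre.
- oil: Bystander: amber bottle 32 mm across, 70 mm high; origin under its centre.
- cup: Bystander: clear specimen jar 60 mm across, 65 mm high; origin under its centre.
- slidebox: Bystander: grey slide box 100 x 85 x 28 mm; origin under its centre.
Mind the look-alikes: they are no part of the job. Of the things like the rod, leave any that is red or turquoise; of the rest the larger one is meant.

How it is judged:
By the outcome, as a careful person would: the job done as asked, in the order asked, and still so for the second after the job is handed in, with the robot touching nothing.
It also fails if it takes over 61 s, if anything falls off the work surface, if the arm or the gripper's body presses on something with over 40 N, if the wrist force passes 120 N, or if a joint passes its speed limit or range.

## Robot

A 6-joint arm with a two-finger parallel gripper is mounted at the origin on the work surface. World frame = base frame: x ahead of the robot, y to its left, z up, the work surface at z = 0. Lengths are in m, angles in degrees, forces in N, time in s.
With the tool pointing down it reaches from about 0.275 to 0.875 m from the base axis. Payload 12.5 kg.
Tool frame: the origin (TCP) lies at the centre of the arm's flange, where the gripper is bolted on; the fingertips stand 173 mm ahead of it and the grasp point (between the pads) lies 155 mm ahead of it; x points along the fingers, y is the direction in which the jaws open and shut, and the axes are right-handed (so a half turn about x gives the same grasp; the last joint's range is limited). The gripper opens to 85 mm and grips with 20 to 120 N. Pads are 22 mm wide; open, the fingers measure 114 mm over their backs; the gripper's body (76 mm by 85 mm) begins 54 mm behind the grasp point. The pads swing forward as they close: fully open they stand 13 mm farther back than shut.
Start: joints at [-69.42, 20.094, 94.641, -0, 65.266, -4.847], TCP at [0.236, -0.497, 0.405] pointing down, gripper open.
Joint ranges: [-157.81, 157.81], [-45, 120.19], [0.68, 151.7], [-89.99, 269.99], [4.06, 180], [-164.3, 164.3]. Speed limits (degrees/s): [127.2, 127.2, 159.86, 180, 180, 180].

## Interface

Orientations are given as [roll, pitch, yaw] about the fixed x, y, z axes, in that order (R = Rz(yaw) Ry(pitch) Rx(roll)).
In Python, from station import env gives the robot as it stands.
- The arm moves only by the shell command python3 -m creep 'ROWS' [FORCE]. ROWS is text: rows parted by semicolons, each of 5 numbers parted by spaces: the opening, from 0 (shut) to 1 (fully open), then the shift along the tool's x, y, z in m, then the turn about the tool's x in rad. In form: grip tx ty tz twist; .... A call has 1 to 12 rows; each row is the pose to reach, as a shift and turn from the pose commanded when the call began, along the tool's axes at that moment; what a row does not reach only later rows make up. A row lasts 1/8 s, in which the tool goes at most 62.5 mm and 10.7 degrees, less where a joint would pass 70% of its speed; a pose out of reach is approached as far as the arm can. A call with a gripper value outside its range is refused whole. The fingers move at their own pace and stop on an object; FORCE is the grip in N (left out, the last holds). Time passes only in rows, so rows that repeat a pose let the fingers close. It gives the time, the measured TCP pose, the force and the opening at its end, in the units of the state.
- env.get_obs(): the state, without advancing time (a new reading comes with each control period).
- env.capture(name): name is "scene" or "side" or "wrist"; returns a dict with "img" (480x640x3 uint8, blue, green, red), "K" (3x3 intrinsics, pixels), "k1" (the pictures are not rectified: a ray, as slopes to the right and down, at radius r is drawn at 1 + k1 r^2 times it, then the intrinsics apply), "xyz" and "orientation" of the camera in the world; the wrist camera has in their place "T_tool_cam" (4x4, takes a point from camera to tool coordinates, whose origin is the TCP and whose axes are the tool frame's). Camera axes: x right, y up, looking along -z (the intrinsics and any distortion apply to the point x, -y, -z); pixel columns grow to the right and rows downward; lengths in m; the calibration is good to about 2 mm. A picture is of the moment at which its call begins: read the wrist's pose just before it. There is no depth.
- env.finish_job(): hands the job in, once; it reports no verdict.
Trained networks look in a picture, given as the dict that the camera call returned (one of the last four; its "shot" number tells which), for a name from the list of things; names that differ only in an ending like _2 or _b are one class to them, and where a whole thing is asked for, a point or a joint stands for the part that bears it (a point fixed in the world has none). Each returns a list of dicts, best first, with "p" (0 to 1); they miss things now and then, are a little off and sometimes report something else, mostly with a low value. They report only what shows in the picture. A call takes as long as a camera call. They do not tell look-alikes from the thing itself.
- env.regions_of(picture, query): "pixels" (480x640 bool, what is visible of it).
- env.tip_of(picture, query): "position" ([x, y, z] in m, in the coordinates of the camera as it stood for that picture, good to about 4 mm: a listed point, or the origin of a listed thing).
The state is a dict: "t": time; "joint_positions": joint angles; "dq": joint speeds; "joint_torque": joint torques, N m; "ee_pos": TCP position; "ee_rot": TCP orientation; "contact_force": force on the tool from outside, world axes, zero at the start; "wrist_torque": the same for the moment, N m; "finger_gap": finger opening in m.
Only numpy, scipy, OpenCV 4.12 (cv2) and the standard library are available. Lean on these libraries where they do the work, as an engineer would, in place of code of your own. Each camera call takes 0.05 s, during which the arm holds its last target. There are 200 camera calls.

## Working session

There is one attempt and no reset: what is moved stays moved. The work goes in short steps, Python scripts to look and compute and a shell command to move; the robot and the scene stay as the last step left them, time stands still between calls to the robot, and variables do not carry over. Pictures are saved under pics/ and viewed, about 8 in all and at most 12, crops included, and the job is handed in when it is done.

```bash
mkdir -p pics; ls; cat > h.py <<'E'
import numpy as np, cv2
from scipy.spatial.transform import Rotation as R
from station import env
def rot(o): return R.from_euler('xyz',o,degrees=True).as_matrix()
def tool():
    o=env.get_obs(); T=np.eye(4); T[:3,:3]=rot(o['ee_rot']); T[:3,3]=o['ee_pos']; return T
def cap(n):
    T0=tool(); p=env.capture(n)
    if n=='wrist': T=T0@np.array(p['T_tool_cam'])
    else:
        T=np.eye(4); T[:3,:3]=rot(p['orientation']); T[:3,3]=p['xyz']
    p['T']=T; return p
def ray(p,u,v):
    K=np.array(p['K']); xd=np.array([(u-K[0,2])/K[0,0],(v-K[1,2])/K[1,1]]); x=xd.copy()
    for _ in range(20): x=xd/(1+p['k1']*(x@x))
    d=p['T'][:3,:3]@np.array([x[0],-x[1],-1]); return p['T'][:3,3],d/np.linalg.norm(d)
def onz(p,u,v,z):
    o,d=ray(p,u,v); return o+d*(z-o[2])/d[2]
def proj(p,X):
    c=np.linalg.inv(p['T'])@np.append(X,1); x=np.array([c[0],-c[1]])/-c[2]; x=x*(1+p['k1']*(x@x)); K=np.array(p['K'])
    return np.array([K[0,0]*x[0]+K[0,2],K[1,1]*x[1]+K[1,2]])
def tri(a,b):
    A=np.zeros((3,3));B=np.zeros(3)
    for o,d in (a,b):
        P=np.eye(3)-np.outer(d,d);A+=P;B+=P@o
    return np.linalg.solve(A,B)
def tips(p,q):
    return [(round(r['p'],2),(p['T']@np.append(r['position'],1))[:3].round(4).tolist()) for r in env.tip_of(p,q)]
E
python3 - <<'E'
from h import *
for n in ('scene','side'):
    p=cap(n); cv2.imwrite(f'pics/{n}0.png',p['img']); print(n,p['T'][:3,3])
    for q in ('stand','head_pad','pawl_pivot','pawl_tail','rod','rod_tip','tray','timer','oil','cup','slidebox'):
        print(q,[(a,b,proj(p,np.array(b)).round().tolist()) for a,b in tips(p,q)[:4]])
print(env.get_obs())
E
```

```text
pics
scene [ 1.32707849 -0.26331717  1.14434372]
stand [(0.97, [0.633, 0.0913, -0.0018], [380.0, 316.0])]
head_pad [(0.59, [0.5625, 0.1026, 0.1799], [382.0, 250.0]), (0.56, [0.6302, 0.0013, 0.2183], [351.0, 269.0]), (0.48, [0.4749, -0.3457, 0.011], [205.0, 299.0])]
pawl_pivot [(0.69, [0.5257, -0.3197, 0.0003], [218.0, 315.0]), (0.67, [0.6341, 0.0391, 0.2291], [368.0, 265.0])]
pawl_tail [(0.92, [0.6305, 0.003, 0.2199], [352.0, 269.0])]
rod [(0.75, [0.3293, 0.0097, 0.0042], [320.0, 237.0]), (0.74, [0.4713, -0.3461, 0.0134], [205.0, 298.0]), (0.61, [0.3074, -0.5025, 0.0073], [143.0, 264.0]), (0.47, [0.228, -0.2599, 0.0085], [225.0, 229.0])]
rod_tip [(0.73, [0.3551, 0.1821, 0.0122], [379.0, 231.0]), (0.7, [0.3199, -0.3561, 0.004], [196.0, 258.0]), (0.69, [0.6481, -0.3163, 0.0133], [225.0, 353.0]), (0.64, [0.1828, -0.4942, 0.007], [144.0, 232.0])]
tray [(0.58, [0.5238, -0.3182, -0.0009], [218.0, 315.0])]
timer [(0.82, [0.6382, 0.3936, -0.0016], [486.0, 294.0])]
oil [(0.71, [0.3978, -0.0813, -0.0021], [296.0, 262.0]), (0.54, [0.5634, 0.1013, 0.1814], [382.0, 250.0])]
cup [(0.75, [0.7001, -
[... 993 characters left out ...]
 0.4221, -0.0009], [260.0, 206.0])]
{'t': 1.2, 'joint_positions': array([-6.94193050e+01,  2.00931966e+01,  9.46399359e+01,  3.28505836e-03,
        6.52632661e+01, -4.85031800e+00]), 'dq': array([-0.05435007,  0.02097306,  0.01934207, -0.08477462, -0.03603747,
       -0.07897906]), 'joint_torque': array([-1.97977475e-03, -5.06034064e+01, -2.91645437e+01, -1.84635851e-04,
        5.95462516e-04,  3.23485686e-06]), 'ee_pos': array([ 0.23618269, -0.49670341,  0.40470189]), 'ee_rot': array([124.79112439,  89.9953232 , -29.77923712]), 'contact_force': array([ 0.32159202, -0.06494927, -1.01024961]), 'wrist_torque': array([-0.03439036, -0.0352134 ,  0.01416234]), 'finger_gap': 0.08556065912278515}
```

View pics/scene0.png

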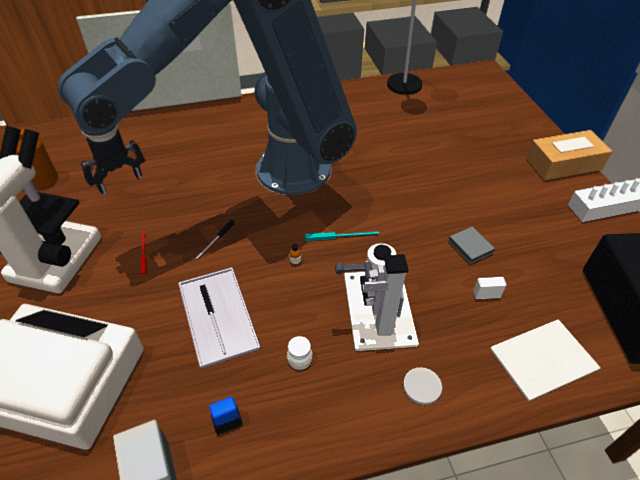

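View pics/side0.png

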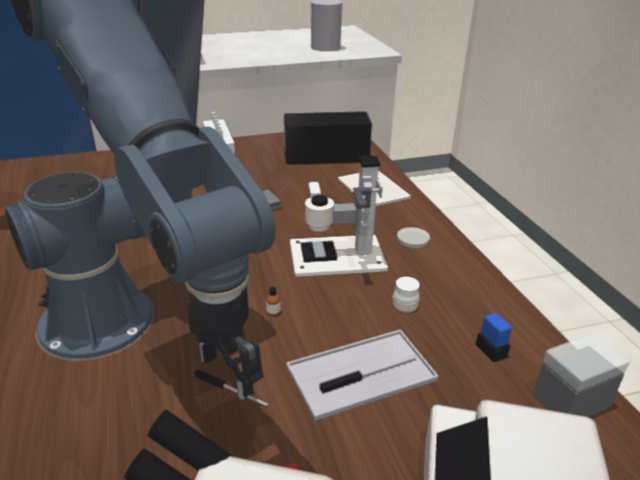

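Scene picture: the rod-like things are black in the tray (207,300), a smaller black one on the bench (215,238), red (143,255) and turquoise (340,236). Red and turquoise are excluded. The tray rod measures 178 mm from origin to tip and the bench one 136 mm, so the larger black one in the tray is meant. The side picture agrees (handle 340,381, tip 416,357). The next view from above will serve as the confirming crop.

```bash
cat >> h.py <<'E'
def plan(xyz,yaw=None,mod=180):
    """xyz: TCP target in world; yaw: desired world heading (deg) of tool y axis"""
    T=tool(); t=T[:3,:3].T@(np.array(xyz)-T[:3,3]); y=T[:3,1]; cur=np.degrees(np.arctan2(y[1],y[0])); tw=0
    if yaw is not None:
        d=(yaw-cur+mod/2)%mod-mod/2; tw=-np.radians(d)   # tool x down
    print('plan',t.round(4),'twist',round(tw,3),'cur y-heading',round(cur,2),'xdown',T[:3,0].round(3))
E
python3 - <<'E'
from h import *
p=cap('scene'); im=p['img'][250:380,160:340]; cv2.imwrite('pics/crop.png',cv2.resize(im,None,fx=4,fy=4,interpolation=2))
w=env.capture('wrist'); print(np.array(w['T_tool_cam']).round(3),np.array(w['K']).round(),w['k1'])
plan([0.50,-0.34,0.40],98.4)
E
```

```text
[[ 0.     0.303 -0.953  0.031]
 [ 1.     0.     0.    -0.001]
 [ 0.    -0.953 -0.303 -0.077]
 [ 0.     0.     0.     1.   ]] [[355.   0. 322.]
 [  0. 355. 241.]
 [  0.   0.   1.]] -0.03540377967687193
plan [ 0.0047 -0.0282 -0.3055] twist 0.297 cur y-heading -64.57 xdown [-0.  0. -1.]
```

View pics/crop.png

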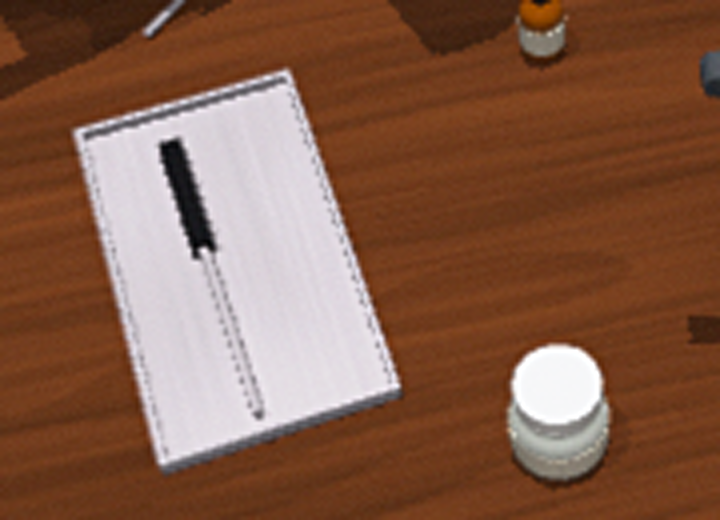

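The crop shows the black rod in the tray, with its handle at crop (187,195) and tip at (258,415). It's clearly the larger black one. I'm moving over it now.

```bash
python3 -m creep '0.45 0.02 -0.01 -0.06 0.1; 0.45 0.04 -0.02 -0.12 0.2; 0.45 0.045 -0.028 -0.18 0.297; 0.45 0.045 -0.028 -0.24 0.297; 0.45 0.045 -0.028 -0.305 0.297; 0.45 0.045 -0.028 -0.305 0.297; 0.45 0.045 -0.028 -0.305 0.297' 100
python3 - <<'E'
from h import *
w=cap('wrist'); cv2.imwrite('pics/w1.png',w['img'])
for q in ('rod','rod_tip','tray'): print(q,tips(w,q))
for r in env.regions_of(w,'rod')[:2]:
    m=r['pixels']; im=w['img'].astype(int).sum(2); 
    k=m&(im<200); ys,xs=np.nonzero(k); print(r['p'],m.sum(),k.sum())
    if k.sum()>50:
        P=np.array([onz(w,u,v,0.016)[:2] for u,v in zip(xs[::5],ys[::5])]); c=P.mean(0); U,S,V=np.linalg.svd(P-c); a=(P-c)@V[0]; print('handle c',c,'dir',V[0],np.degrees(np.arctan2(V[0][1],V[0][0])),'ext',a.min(),a.max(), 'w',np.ptp((P-c)@V[1]))
for r in env.regions_of(w,'tray')[:1]:
    m=r['pixels'].astype(np.uint8); c,_=cv2.findContours(m,0,2); c=max(c,key=cv2.contourArea); b=cv2.boxPoints(cv2.minAreaRect(np.array([[onz(w,*q[0],0.012)[:2]] for q in c],np.float32))); print(b)
plan([0.50,-0.34,0.36],-81.6); print(env.get_obs()['finger_gap'])
E
```

```text
t: 2.17
ee_pos: [0.4994, -0.3404, 0.3594]
ee_rot: [-27.2, 90.0, 161.3]
contact_force: [-0.1, 0.1, -0.3]
finger_gap: 0.0385
rod [(0.88, [0.2233, -0.2577, 0.009]), (0.58, [0.4724, -0.3409, 0.0127])]
rod_tip [(0.87, [0.6462, -0.3166, 0.01]), (0.85, [0.3207, -0.3581, 0.0057])]
tray [(0.65, [0.5252, -0.324, -0.0005])]
0.97 413 232
handle c [ 0.33037216 -0.03911632] dir [-0.7663268  -0.64245095] -140.0251752439654 ext -0.014807119252840655 0.010823632892314767 w 0.01978294233839819
0.96 512 239
handle c [ 0.21629149 -0.24193387] dir [-0.92337126  0.38390821] 157.42402238188072 ext -0.018744738897664294 0.015143684663086207 w 0.015307841366246206
[[ 0.3803475  -0.25973165]
 [ 0.3968165  -0.41061032]
 [ 0.6660975  -0.38121724]
 [ 0.6496285  -0.23033857]]
plan [-0.0002 -0.0009 -0.0013] twist -0.001 cur y-heading -81.66 xdown [ 0. -0. -1.]
0.03849593375629859
```

View pics/w1.png

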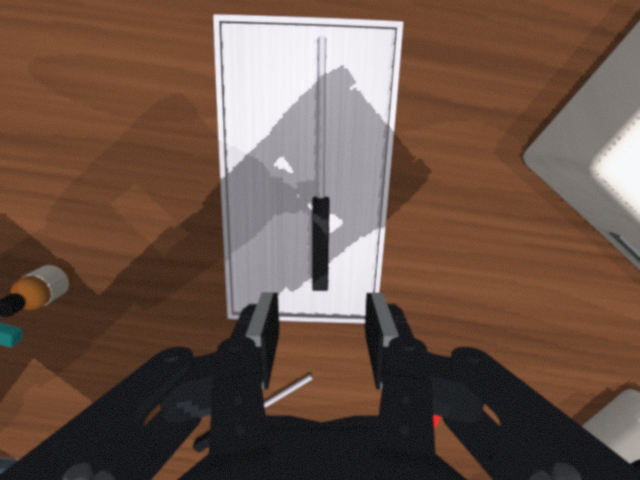

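The wrist view shows the handle between (320,198) and (320,291) and the rod tip at (322,38). The tray rectangle measures 152 x 271 mm, as it should. Next I'll compute the handle's ends.

```bash
python3 - <<'E'
from h import *
w=cap('wrist')
e1=onz(w,320.5,197.5,0.02);e0=onz(w,319.5,291,0.02);t=onz(w,322,38,0.0155)
print(e0,e1,t,np.linalg.norm(e1-e0),np.linalg.norm((t-e1)[:2]))
d=t[:2]-e0[:2]; yaw=np.degrees(np.arctan2(d[1],d[0])); u=d/np.linalg.norm(d); o=(e0[:2]+e1[:2])/2; g=o+u*0.025
print('yaw',yaw,'o',o,'g',g); plan([*g,0.180],yaw-90)
E
```

```text
[ 0.42734519 -0.34894626  0.02      ] [ 0.51694483 -0.33688762  0.02      ] [ 0.64293795 -0.31974664  0.0155    ] 0.09040744041831679 0.1271537612151606
yaw 7.713135969665737 o [ 0.47214501 -0.34291694] g [ 0.49691882 -0.33956161]
plan [ 0.1798 -0.0017  0.0019] twist 0.011 cur y-heading -81.65 xdown [ 0. -0. -1.]
```

```bash
python3 -m creep '0.45 0.06 -0.002 0.002 0.011; 0.45 0.12 -0.002 0.002 0.011; 0.45 0.16 -0.002 0.002 0.011; 0.45 0.18 -0.002 0.002 0.011; 0.45 0.18 -0.002 0.002 0.011; 0 0.18 -0.002 0.002 0.011; 0 0.18 -0.002 0.002 0.011; 0 0.18 -0.002 0.002 0.011; 0 0.18 -0.002 0.002 0.011' 100
python3 -m creep '0 -0.02 0 0 0; 0 -0.06 0 0 0; 0 -0.12 0 0 0; 0 -0.18 0 0 0; 0 -0.2 0 0 0; 0 -0.2 0 0 0'
python3 - <<'E'
from h import *
w=cap('wrist'); s=cap('side');c=cap('scene')
cv2.imwrite('pics/w2.png',np.hstack([w['img'][0:480,160:480],cv2.resize(s['img'][210:450,240:400],(320,480))]))
for p in (w,s,c): print(tips(p,'rod_tip')[:2],tips(p,'rod')[:2])
for p in (s,c):print([tips(p,q)[:1] for q in ('pawl_tail','head_pad','pawl_pivot')])
print(env.get_obs()['ee_pos'])
E
```

```text
t: 3.65
ee_pos: [0.4978, -0.3391, 0.1818]
ee_rot: [131.9, 89.8, -40.3]
contact_force: [-1.5, 0.2, 5.3]
finger_gap: 0.0132
t: 4.4
ee_pos: [0.4972, -0.3386, 0.3829]
ee_rot: [133.7, 89.7, -38.5]
contact_force: [0.5, -0.2, -0.5]
finger_gap: 0.0129
[] [(0.6, [0.4687, -0.34, 0.2154])]
[(0.86, [0.6494, -0.32, 0.2093]), (0.71, [0.3221, -0.3568, 0.0062])] [(0.79, [0.3282, 0.0079, 0.0057]), (0.63, [0.4696, -0.3462, 0.2078])]
[(0.63, [0.3568, 0.1817, 0.0106]), (0.62, [0.6487, -0.3174, 0.2105])] [(0.68, [0.3061, -0.5034, 0.0056]), (0.63, [0.3266, 0.0133, 0.0042])]
[[], [(0.72, [0.5582, 0.104, 0.1788])], []]
[[(0.94, [0.6297, -0.0008, 0.2213])], [(0.56, [0.5608, 0.1006, 0.1789])], [(0.94, [0.6369, 0.0401, 0.2305])]]
[ 0.49733302 -0.33878116  0.37965224]
```

View pics/w2.png

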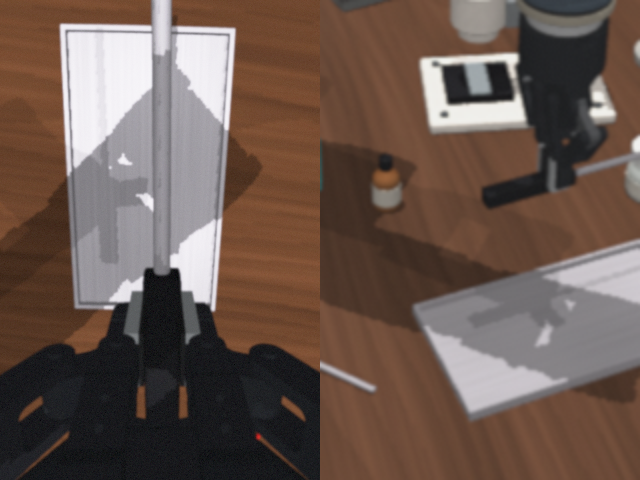

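Gripped: the rod is 0.210 high and level. The side estimate of the tip agrees with 150 mm ahead of the TCP. Now I'm going to a waypoint short of the stand, already aligned with it.

```bash
python3 - <<'E'
from h import *
plan([0.475,-0.09,0.36],-98.4)
E
```

```text
plan [ 0.0197 -0.2495 -0.0115] twist 0.282 cur y-heading -82.22 xdown [-0.  0. -1.]
```

```bash
python3 -m creep '0 0.01 -0.05 -0.011 0.14; 0 0.02 -0.1 -0.011 0.282; 0 0.02 -0.15 -0.011 0.282; 0 0.02 -0.2 -0.011 0.282; 0 0.02 -0.24 -0.011 0.282; 0 0.02 -0.25 -0.011 0.282; 0 0.02 -0.25 -0.011 0.282; 0 0.02 -0.25 -0.011 0.282'
python3 - <<'E'
from h import *
w=cap('wrist'); s=cap('side');c=cap('scene')
a=w['img'][:,:]; b=cv2.resize(c['img'][230:350,300:430],None,fx=4,fy=4,interpolation=2)
cv2.imwrite('pics/w3.png',a);cv2.imwrite('pics/c3.png',b)
for n,p in zip('wsc',(w,s,c)): print(n,[(q,tips(p,q)[:2]) for q in ('rod_tip','rod','pawl_tail','head_pad','pawl_pivot','stand')])
print(tool().round(4))
plan([0.4944,0.0227,0.36],-98.4)
E
```

```text
t: 6.15
ee_pos: [0.4746, -0.0905, 0.3597]
ee_rot: [146.5, 90.0, -41.9]
contact_force: [0.5, -0.5, -1.0]
finger_gap: 0.0131
w [('rod_tip', [(0.72, [0.3514, 0.1829, 0.0056])]), ('rod', [(0.88, [0.4487, -0.0853, 0.1925])]), ('pawl_tail', []), ('head_pad', []), ('pawl_pivot', []), ('stand', [(0.76, [0.6328, 0.089, 0.0004])])]
s [('rod_tip', [(0.94, [0.6204, -0.1127, 0.1858]), (0.71, [0.3193, -0.3568, 0.0073])]), ('rod', [(0.9, [0.4495, -0.0885, 0.184]), (0.63, [0.2183, -0.2597, 0.0036])]), ('pawl_tail', [(0.78, [0.6285, 0.0028, 0.2179])]), ('head_pad', [(0.63, [0.56, 0.1026, 0.1799])]), ('pawl_pivot', [(0.78, [0.6342, 0.0344, 0.2223])]), ('stand', [(0.61, [0.6304, 0.0899, -0.0028])])]
c [('rod_tip', [(0.66, [0.3554, 0.1841, 0.0095]), (0.62, [0.6212, -0.1107, 0.1909])]), ('rod', [(0.84, [0.3274, 0.0115, 0.0074]), (0.79, [0.4512, -0.0895, 0.1907])]), ('pawl_tail', [(0.72, [0.6296, -0.0021, 0.2214])]), ('head_pad', [(0.7, [0.5638, 0.1012, 0.1828]), (0.35, [0.4751, 0.4191, 0.0027])]), ('pawl_pivot', [(0.8, [0.635, 0.0377, 0.2301])]), ('stand', [(0.8, [0.6352, 0.0904, 0.0004])])]
[[ 0.     -0.1457 -0.9893  0.4744]
 [-0.     -0.9893  0.1457 -0.0896]
 [-1.     -0.     -0.      0.3597]
 [ 0.      0.      0.      1.    ]]
plan [-0.0003 -0.114  -0.0034] twist 0.0 cur y-heading -98.38 xdown [ 0. -0. -1.]
```

View pics/w3.png

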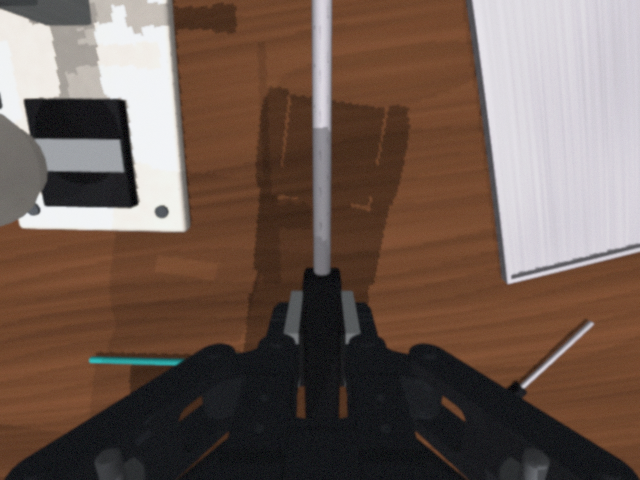

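View pics/c3.png

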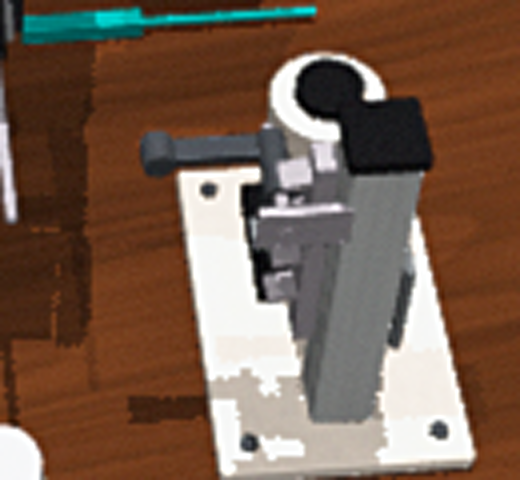

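Wrist view: the rod points straight ahead (322,0 to 322,275) and is seated square in the jaws. The stand's base plate corner is at (188,231), with its edge running up to (174,0). The scene crop shows the tail level at crop (150–270,150), with nothing below it. I'll check the stand's yaw from that plate edge.

```bash
python3 - <<'E'
from h import *
w=cap('wrist')
a,b,c=[onz(w,u,v,0.016)[:2] for u,v in ((188.5,231),(174,2),(22,229))]
f=lambda d:np.degrees(np.arctan2(d[1],d[0]))
print(a,'yaw side',f(b-a),'yaw front',f(c-a)-90)
y=np.radians(-8.0);Rm=np.array([[np.cos(y),-np.sin(y)],[np.sin(y),np.cos(y)]])
print('origin',a+Rm@[.14,.08],'pivot',a+Rm@[.152,.028],'tip start',a+Rm@[.165,-.008])
E
```

```text
[0.47908735 0.03397876] yaw side -10.873178642400505 yaw front -9.168440335154429
origin [0.62885873 0.09371597] pivot [0.63350494 0.04055196] tip start [0.6413682  0.00309306]
```

Plate yaw (−9 to −10°) and the pivot at (0.634, 0.038) agree with the network points to about 2 mm. Sweeping in under the tail.

```bash
python3 -m creep '0 0 -0.05 -0.002 0.01; 0 0 -0.09 -0.002 0.01; 0 0 -0.115 -0.002 0.01; 0 0 -0.115 -0.002 0.01; 0 0 -0.115 -0.002 0.01'
python3 - <<'E'
from h import *
s=cap('side');c=cap('scene')
cv2.imwrite('pics/s4.png',np.hstack([cv2.resize(p['img'][y:y+110,x:x+110],(400,400),interpolation=2) for p,x,y in((s,290,150),(c,320,220))]))
for n,p in zip('sc',(s,c)): print(n,[(q,tips(p,q)[:2]) for q in ('rod_tip','pawl_tail','pawl_pivot')])
print(tool()[:3,3],env.get_obs()['contact_force'])
E
```

```text
t: 7.88
ee_pos: [0.4931, 0.0235, 0.3597]
ee_rot: [76.4, 90.0, -112.5]
contact_force: [0.3, -0.1, -0.5]
finger_gap: 0.0132
s [('rod_tip', [(0.71, [0.3553, 0.1843, 0.0065]), (0.7, [0.3205, -0.3541, 0.0082])]), ('pawl_tail', [(0.71, [0.6289, 0.0039, 0.2186])]), ('pawl_pivot', [(0.76, [0.6309, 0.0335, 0.2202]), (0.75, [0.7022, -0.1432, -0.0016])])]
c [('rod_tip', [(0.57, [0.1821, -0.4974, 0.0094]), (0.55, [0.3563, 0.1848, 0.012])]), ('pawl_tail', [(0.71, [0.6282, 0.0021, 0.2215])]), ('pawl_pivot', [(0.55, [0.6348, 0.0399, 0.2266])])]
[0.49310763 0.02361473 0.35971187] [-0.46115497 -0.77936226 -1.075467  ]
```

View pics/s4.png

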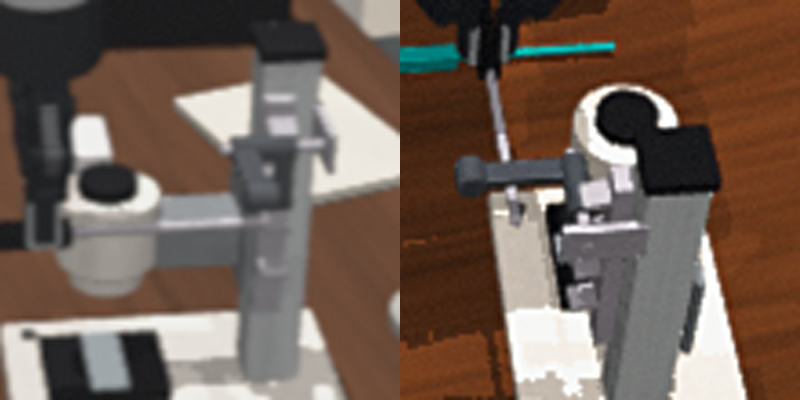

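The rod passes under the middle of the tail, clear of the hub and lump, with the tip just protruding. Lifting it along the arc.

```bash
python3 -m creep '0 -0.015 0 0 0; 0 -0.027 0 0 0; 0 -0.038 0 0 0; 0 -0.047 -0.001 0 0; 0 -0.055 -0.005 0 0; 0 -0.063 -0.0115 0 0; 0 -0.068 -0.0195 0 0; 0 -0.071 -0.0285 0 0; 0 -0.072 -0.038 0 0; 0 -0.072 -0.045 0 0; 0 -0.072 -0.047 0 0; 0 -0.072 -0.047 0 0'
python3 - <<'E'
from h import *
s=cap('side');c=cap('scene')
cv2.imwrite('pics/s5.png',np.hstack([cv2.resize(p['img'][y:y+110,x:x+110],(400,400),interpolation=2) for p,x,y in((s,290,150),(c,320,200))]))
for n,p in zip('sc',(s,c)): print(n,[(q,tips(p,q)[:2]) for q in ('pawl_tail','pawl_pivot','head_pad')])
print(tool()[:3,3],env.get_obs()['contact_force'])
E
```

```text
t: 9.78
ee_pos: [0.5004, 0.0704, 0.4316]
ee_rot: [25.0, 90.0, -163.9]
contact_force: [0.0, 0.1, -0.7]
finger_gap: 0.0131
s [('pawl_tail', [(0.86, [0.637, 0.054, 0.2554])]), ('pawl_pivot', [(0.6, [0.633, 0.0372, 0.219])]), ('head_pad', [(0.66, [0.56, 0.1026, 0.1783])])]
c [('pawl_tail', [(0.57, [0.6393, 0.0536, 0.2577]), (0.54, [0.6336, 0.0894, -0.0011])]), ('pawl_pivot', [(0.77, [0.636, 0.0382, 0.2299])]), ('head_pad', [(0.83, [0.5618, 0.1017, 0.1801])])]
[0.50042756 0.07022801 0.43171657] [ 0.39759755 -0.01261305 -0.71563388]
```

View pics/s5.png

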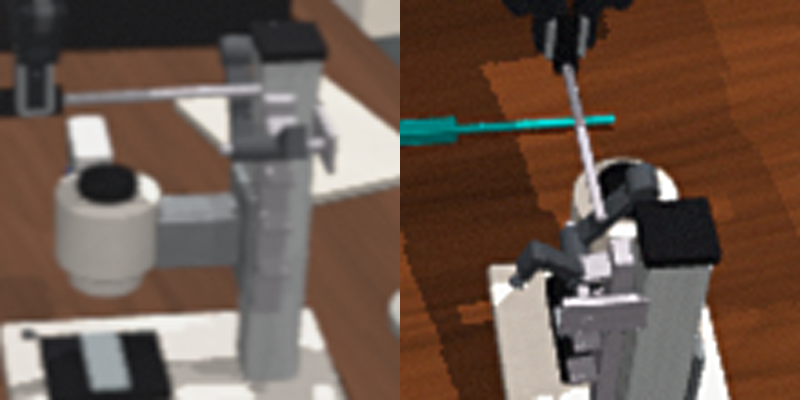

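The pawl is thrown: the tail leans towards the mast, and its point sits at about 126° (2.2 rad). Backing the rod straight out and returning to the tray.

```bash
python3 -m creep '0 0 0 0.02 0; 0 0 0 0.05 0; 0 -0.01 0 0.06 0; 0 -0.01 0.05 0.06 0; 0 -0.01 0.1 0.06 0; 0 -0.01 0.1 0.06 0'
python3 - <<'E'
from h import *
plan([0.4965,-0.3392,0.245],-82.2)
E
```

```text
t: 10.92
ee_pos: [0.4257, -0.0214, 0.4426]
ee_rot: [165.0, 89.9, -24.2]
contact_force: [0.4, 0.1, -0.1]
finger_gap: 0.013
plan [ 0.1979  0.3024 -0.1202] twist -0.296 cur y-heading -99.16 xdown [ 0.001 -0.001 -1.   ]
```

```bash
python3 -m creep '0 0 0.05 -0.02 -0.1; 0 0 0.1 -0.04 -0.2; 0 0.02 0.15 -0.06 -0.296; 0 0.05 0.2 -0.08 -0.296; 0 0.08 0.25 -0.1 -0.296; 0 0.13 0.295 -0.12 -0.296; 0 0.18 0.302 -0.12 -0.296; 0 0.198 0.302 -0.12 -0.296; 0 0.198 0.302 -0.12 -0.296; 0 0.198 0.302 -0.12 -0.296'
python3 - <<'E'
from h import *
plan([0.4965,-0.3392,0.182],-82.2)
s=cap('side'); print(tips(s,'rod_tip')[:2],tips(s,'rod')[:2])
E
```

```text
t: 12.18
ee_pos: [0.498, -0.3357, 0.2461]
ee_rot: [135.0, 89.8, -37.0]
contact_force: [0.4, -0.2, -0.3]
finger_gap: 0.0128
plan [0.0641 0.0031 0.0021] twist 0.005 cur y-heading -81.94 xdown [ 0.003 -0.002 -1.   ]
[(0.97, [0.6489, -0.3183, 0.0724]), (0.73, [0.3218, -0.355, 0.0027])] [(0.81, [0.3276, 0.0077, 0.0055]), (0.6, [0.22, -0.2617, 0.0048])]
```

```bash
python3 -m creep '0 0.03 0.001 0.001 0; 0 0.05 0.001 0.001 0; 0 0.058 0.001 0.001 0; 0 0.062 0.001 0.001 0; 0 0.063 0.001 0.001 0; 0 0.063 0.001 0.001 0; 0.15 0.063 0.001 0.001 0; 0.3 0.063 0.001 0.001 0; 0.45 0.063 0.001 0.001 0; 0.45 0.063 0.001 0.001 0; 0.45 0.063 0.001 0.001 0'
python3 -m creep '0.45 -0.01 0 0 0; 0.45 -0.03 0 0 0; 0.45 -0.08 0 0 0; 0.45 -0.13 0 0 0; 0.45 -0.18 0 0 0; 0.45 -0.2 0 0 0; 0 -0.2 0 0 0; 0 -0.2 0 0 0'
python3 - <<'E'
from h import *
w=cap('wrist'); s=cap('side'); c=cap('scene')
cv2.imwrite('pics/w6.png',np.hstack([cv2.resize(w['img'][0:400,160:480],(384,480)),cv2.resize(s['img'][320:420,280:365+15],(400,400))[:,:].copy() if 0 else cv2.resize(s['img'][320:420,280:360],(384,480))]))
for p in (w,s,c): print(tips(p,'rod_tip')[:3],tips(p,'rod')[:3])
for p in (s,c): print([(q,tips(p,q)[:1]) for q in ('head_pad','pawl_tail')])
print(env.get_obs()['finger_gap'])
plan([0.5605,0.1025,0.40],None)
E
```

```text
t: 13.7
ee_pos: [0.4964, -0.3373, 0.1807]
ee_rot: [125.6, 90.0, -46.4]
contact_force: [-0.6, 1.2, -0.1]
finger_gap: 0.0387
t: 14.7
ee_pos: [0.496, -0.337, 0.3801]
ee_rot: [-45.5, 89.9, 142.5]
contact_force: [-0.9, 0.2, -0.1]
finger_gap: 0.0024
[(0.97, [0.643, -0.3152, 0.0104])] [(0.94, [0.4719, -0.3381, 0.0136]), (0.56, [0.3028, -0.4972, 0.005])]
[(0.98, [0.3214, -0.3547, 0.007]), (0.88, [0.6464, -0.3169, 0.0097]), (0.5, [0.3537, 0.1813, 0.006])] [(0.96, [0.216, -0.2568, -0.0015]), (0.73, [0.4707, -0.3425, 0.0129]), (0.55, [0.3244, 0.0062, 0.0019])]
[(0.66, [0.3561, 0.1821, 0.0092]), (0.65, [0.645, -0.3158, 0.0148]), (0.65, [0.3192, -0.3568, 0.0097])] [(0.88, [0.3276, 0.0138, 0.0064]), (0.67, [0.4708, -0.3429, 0.0135]), (0.66, [0.3052, -0.4991, 0.0061])]
[('head_pad', [(0.8, [0.5598, 0.1027, 0.178])]), ('pawl_tail', [])]
[('head_pad', [(0.58, [0.5632, 0.1012, 0.1794])]), ('pawl_tail', [(0.74, [0.6405, 0.0566, 0.2564])])]
-0.00012838778449888086
plan [-0.0193 -0.4265 -0.1248] twist 0 cur y-heading -81.99 xdown [ 0.  0. -1.]
```

View pics/w6.png

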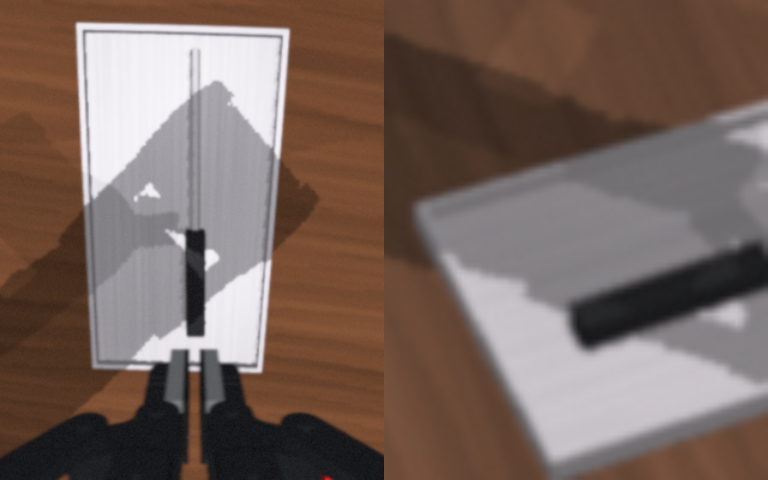

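The rod lies flat in the tray at tip (0.645,−0.316), and the pawl is still thrown. I'll press with the gripper shut. The wrist camera would sit over the pawl and mast, so I'll turn the wrist about 90° first and swing the camera clear.

```bash
python3 - <<'E'
from h import *
print(env.get_obs()['joint_positions'].round(1)); plan([0.5525,0.1035,0.42],None)
E
```

```text
[-38.6  26.7  88.3   0.   65.   43.4]
plan [-0.0393 -0.4286 -0.117 ] twist 0 cur y-heading -81.99 xdown [ 0.  0. -1.]
```

```bash
python3 -m creep '0 -0.02 0 0 -0.18; 0 -0.04 -0.02 0 -0.36; 0 -0.04 -0.05 -0.02 -0.54; 0 -0.04 -0.1 -0.04 -0.72; 0 -0.04 -0.15 -0.06 -0.9; 0 -0.04 -0.21 -0.08 -1.08; 0 -0.04 -0.27 -0.1 -1.25; 0 -0.04 -0.33 -0.117 -1.4; 0 -0.04 -0.38 -0.117 -1.4; 0 -0.04 -0.429 -0.117 -1.4; 0 -0.04 -0.429 -0.117 -1.4; 0 -0.04 -0.429 -0.117 -1.4'
python3 - <<'E'
from h import *
plan([0.5525,0.1035,0.368],None); print(env.get_obs()['contact_force'])
E
```

```text
t: 16.85
ee_pos: [0.5525, 0.1036, 0.4207]
ee_rot: [25.4, 90.0, -66.4]
contact_force: [0.4, -0.3, -0.3]
finger_gap: -0.0001
plan [0.0527 0.     0.    ] twist 0 cur y-heading -1.76 xdown [ 0. -0. -1.]
[ 0.39194289 -0.27626562 -0.27909839]
```

```bash
python3 -m creep '0 0.03 0 0 0; 0 0.05 0 0 0; 0 0.055 0 0 0; 0 0.058 0 0 0; 0 0.061 0 0 0; 0 0.064 0 0 0; 0 0.067 0 0 0; 0 0.07 0 0 0; 0 0.074 0 0 0; 0 0.078 0 0 0; 0 0.078 0 0 0'
```

```text
t: 18.23
ee_pos: [0.5524, 0.1039, 0.3426]
ee_rot: [89.3, 90.0, -2.4]
contact_force: [0.0, -0.7, 0.1]
finger_gap: -0.0001
```

```bash
python3 -m creep '0 0.004 0 0 0; 0 0.008 0 0 0; 0 0.012 0 0 0; 0 0.016 0 0 0; 0 0.02 0 0 0; 0 0.024 0 0 0; 0 0.028 0 0 0; 0 0.032 0 0 0; 0 0.036 0 0 0; 0 0.04 0 0 0'
```

```text
t: 19.48
ee_pos: [0.5524, 0.1039, 0.3029]
ee_rot: [98.3, 90.0, 6.5]
contact_force: [-1.7, -0.4, 6.3]
finger_gap: -0.0004
```

6.3 N upward: the head is sliding. Going on in small steps to the stop.

```bash
python3 -m creep '0 0.003 0 0 0; 0 0.006 0 0 0; 0 0.009 0 0 0; 0 0.011 0 0 0; 0 0.011 0 0 0'; python3 -m creep '0 0.001 0 0 0; 0 0.002 0 0 0; 0 0.002 0 0 0'
```

```text
t: 20.1
ee_pos: [0.5524, 0.1039, 0.2916]
ee_rot: [114.5, 90.0, 22.8]
contact_force: [0.0, 0.2, 1.5]
finger_gap: 0.0001
t: 20.48
ee_pos: [0.5524, 0.1039, 0.2904]
ee_rot: [99.7, 90.0, 7.9]
contact_force: [-2.9, -0.2, 11.6]
finger_gap: 0.0001
```

```bash
python3 -m creep '0 0.0007 0 0 0; 0 0.0007 0 0 0; 0 0.0007 0 0 0'
```

```text
t: 20.85
ee_pos: [0.5525, 0.1039, 0.2904]
ee_rot: [96.3, 90.0, 4.6]
contact_force: [-6.4, -0.6, 19.1]
finger_gap: 0.0001
```

The head is at its stop: z stayed at 0.2904 while the force rose to 19 N. That puts the pad at 0.117, as the text says. Now lifting off and moving clear for the last check.

```bash
python3 -m creep '0 -0.01 0 0 0; 0 -0.04 0 0 0; 0 -0.09 0 0 0; 0 -0.14 0 0 0; 0 -0.15 -0.05 0.05 0; 0 -0.15 -0.1 0.1 0; 0 -0.15 -0.15 0.15 0; 0 -0.15 -0.15 0.15 0; 0 -0.15 -0.15 0.15 0'
python3 - <<'E'
from h import *
s=cap('side'); c=cap('scene')
cv2.imwrite('pics/fin.png',np.hstack([cv2.resize(s['img'][140:440,240:440],(400,600)),cv2.resize(c['img'][210:390,170:290+0],(400,600)) if 0 else cv2.resize(c['img'][200:380,300:420],(400,600))]))
for p in (s,c): print([(q,tips(p,q)[:2]) for q in ('head_pad','pawl_tail','rod_tip','timer','oil','cup','slidebox')])
print(env.get_obs()['contact_force'])
E
```

```text
t: 21.98
ee_pos: [0.3969, -0.0422, 0.4393]
ee_rot: [73.7, 90.0, -18.2]
contact_force: [-0.1, -0.6, -0.5]
finger_gap: -0.0001
[('head_pad', [(0.88, [0.5594, 0.106, 0.1129])]), ('pawl_tail', [(0.89, [0.6386, 0.0595, 0.2561])]), ('rod_tip', [(0.85, [0.3208, -0.3561, 0.0058]), (0.8, [0.3535, 0.1816, 0.0079])]), ('timer', [(0.82, [0.6341, 0.392, -0.0004])]), ('oil', [(0.62, [0.3944, -0.0837, 0.0008])]), ('cup', [(0.69, [0.703, -0.1438, -0.0019])]), ('slidebox', [(0.87, [0.4708, 0.4206, 0.0033])])]
[('head_pad', [(0.56, [0.5622, 0.1034, 0.1136])]), ('pawl_tail', [(0.92, [0.6375, 0.0536, 0.2527]), (0.75, [0.4725, -0.3429, 0.0109])]), ('rod_tip', [(0.81, [0.6477, -0.3158, 0.0138]), (0.66, [0.1798, -0.4962, 0.0041])]), ('timer', [(0.94, [0.6372, 0.3936, -0.0009])]), ('oil', [(0.49, [0.4008, -0.0827, -0.0026])]), ('cup', []), ('slidebox', [(0.93, [0.4734, 0.4212, 0.0014])])]
[-0.18043172  0.16267774  0.13772115]
```

View pics/fin.png

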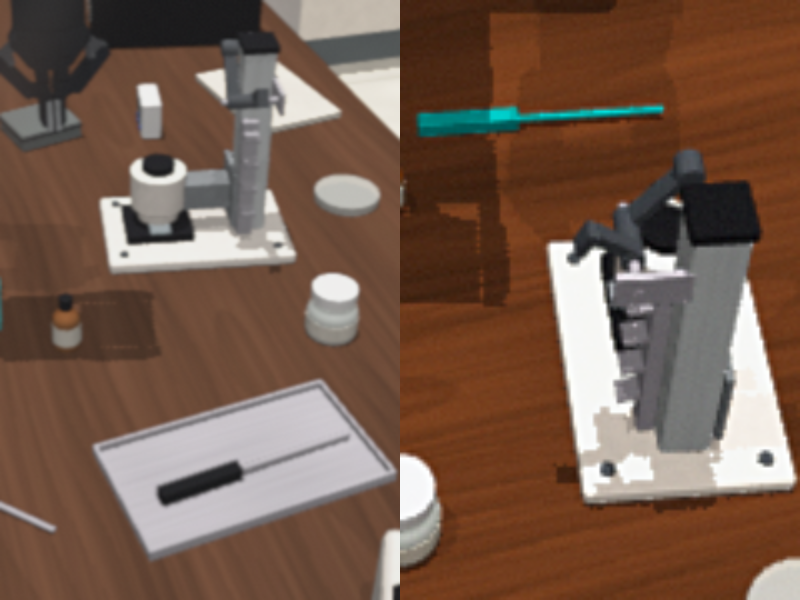

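The final picture shows the head down at (158,195), the pawl thrown back at (660,200), the rod flat in the tray at (250,470) and the bystanders where they were.

```bash
python3 -c "
from station import env; print(env.finish_job())"
```

```text
the job is handed in; nothing more can be done
None
```

The job is done and handed in after about 22 s of robot time. I took the larger black rod from the tray, threw the pawl with it, laid it flat in the tray again, and pressed the imaging head down to its stop.

- **Pawl:** the tail points measured after the flick put it at about 126°, which is its 2.2 rad stop. It was still thrown back in the last pictures, and only the rod went near it.
- **Head:** at the stop the TCP stayed at 0.2904 m while the force rose from 11.6 N to 19 N, which puts the pad at 0.117 m. The stop check peaked well above the 3 to 8 N the slide needs. The networks read the pad at 0.113 m, about 4 mm lower; they also read it 4 to 9 mm low before pressing.
- **Rod:** it lies flat in the tray, within about 4 mm of where it started.
- **Bystanders:** the timer, bottle, jar and slide box all read within 4 mm of their first positions, which is within the measuring error. The jar was found only in the side view at the last check.
- **Other disagreement:** the jaws read 13 mm on the 16 mm handle while gripping, but the rod did not slip.

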